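# Load a heat sink past the drop catch and press the hooded start button

### The job

Put the finned heat sink into the mouth of the contact tester and push it along the channel, so that its own edge lifts the yellow drop catch, until the catch falls behind it and the spring probe holds it back against the catch; do not touch the catch with the robot. Then press the green button under the yellow hood of the start console fully down, without leaning hard on it, keep it down for half a second and let it come up again. Leave the other things on the bench where they are.

Things in the scene. Friction and masses are not known exactly. Their poses are not given: they have to be found in the camera images.
- heat_sink: Finned silver heat sink, 50 x 50 x 21 mm, 0.12 kg or a little more or less, loose on the bench at the right; origin at the centre of its underside, z up, x and y square to its sides. It may go into the tester any of the four ways round.
- tester: Contact tester fixed to the bench, left or right of the console, yaw within 0.25 rad: aluminium base plate 190 (x) x 100 (y) x 12 mm. Origin at the centre of its underside; x along the channel from the open mouth (x = -95 mm) to the blue head block (x = 72 to 95 mm, 46 mm tall); y to the left seen from the mouth. The channel floor is the plate's top, z = 12 mm.
- mouth (a point): Point on the channel floor, (-62, 0, 12) mm in the tester's frame. A heat sink set down centred here, square to the channel, lies wholly in front of the catch. Steel guides (5 mm thick, tops 6 mm above the floor) run along both sides from x = -75 to 57 mm, 54 mm apart inside, with flared ends at the mouth.
- home (a point): Point on the channel floor, (29, 0, 12) mm in the tester's frame: centre of the underside of a heat sink that rests against the closed catch. Two steel shoulders (face at x = 58 mm, tops at z = 32 mm) stop the part's front 4 mm farther on.
- catch (a joint): Yellow gravity catch, 0.05 kg, in rad: 0 down (closed), up to 0.7 lifted; drops by its own weight. Turns about a level axis at (74, -37, 20) mm in the tester's frame; its arm (y = -40 to -34 mm) runs outside the right-hand guide towards the mouth. The heat sink's top front edge runs under its ramp and lifts it to about 0.3 rad; it drops once the heat sink's rear is past x = 6 mm.
- catch_nose (a point): Lower edge of the catch's holding face, mid-width, (4, -18.5, 15) mm in the tester's frame when closed; moves with the catch. The nose reaches in over the right side of the channel only (y = -25 to -12 mm); its ramp rises towards the mouth to x = -24 mm, z = 43 mm (z = 72 mm when lifted).
- probe (a joint): Brass spring probe before the head block, in m: 0 out (its face at x = 48 mm in the tester's frame), 0.010 fully in (the heat sink's front then meets the shoulders). Pushes the part back towards the mouth with 2 N at 0, 5 N at 0.006 (where the catch holds the part), 7 N at 0.010.
- console: Grey start console fixed to the bench, 84 x 84 mm, yaw within 0.25 rad; origin at the centre of its footprint on the bench, x away from the operator. The button's axis leans 0.55 rad (31.5 degrees) from vertical towards the console's -x.
- start_top (a point): Centre of the green button's top face (28 mm across), (-14, 0, 94) mm in the console's frame when up; moves with the button. A yellow hood plate, 64 mm wide, stands beyond the button on the upper side, parallel to its axis, 21 mm from the axis, reaching 48 mm past the button's top (0.15 m above the bench): no way in from straight above. No side walls.
- start (a joint): Travel of the green spring button in m: 0 up, 0.006 fully down (a hard stop). It takes about 2 N to start it and 7 N to hold it fully down; it springs back.
- pen_cup: Bystander, to be left alone: blue-and-white cup with a red marker in it, 60 mm wide, 145 mm tall, at the back; origin at the centre of its underside.
- jar_flux: Bystander, to be left alone: round cream jar, 54 mm wide, 80 mm tall, at the back; origin at the centre of its underside.
- solder_2: Bystander, to be left alone: purple-and-black solder spool, 56 mm wide, 45 mm tall, at the back; origin at the centre of its underside.
- clamp_meter: Bystander, to be left alone: orange multimeter lying on its back, 169x81x46 mm, on the right; origin at the centre of its underside.
- mouse: Bystander, to be left alone: black computer mouse, 110x62x37 mm, on the right; origin at the centre of its underside.
- screwdriver_2: Bystander, to be left alone: blue-handled screwdriver, 159 mm long, 21 mm thick, lying at the back; origin at the centre of its underside.
- pliers_1: Bystander, to be left alone: red-handled pliers, 150x44x11 mm, on the right; origin at the centre of its underside.
- tape_1: Bystander, to be left alone: roll of masking tape, 92 mm wide, 24 mm tall, at the back; origin at the centre of its underside.
Things that resemble listed ones, but are neither listed nor needed, are in the scene too. Several things look just like the heat_sink: the one meant starts farthest from the robot's base. Several things have the shape of the console; the one meant has the colours described above.

How it is judged (in metres and radians):
On the way, in this order (a step that is already met when the one before it is completed fails the run):
1. the heat sink lies in the channel, square against the closed catch, with the spring probe pressed in (x of heat_sink in the frame of tester between 0.026 and 0.032 m and y of heat_sink in the frame of tester between -0.005 and 0.005 m and z of heat_sink in the frame of tester below 0.015 m and angle between heat_sink's own z axis and vertical below 0.08 rad and value of joint catch below 0.04 rad and value of joint probe above 0.0035 m), for 0.2 s.
2. the start button is held fully down, the heat sink still caught (all of step 1 and value of joint start above 0.0053 m), for 0.3 s.
At the end, for the whole second after the job is handed in: The heat sink lies flat in the channel at home against the closed catch (centre within 3 mm along and 5 mm across, catch below 0.04 rad, probe pressed in by more than 3.5 mm) and at rest, and the start button is up again (less than 1 mm down) (all of step 1 and value of joint start below 0.001 m and linear speed of heat_sink below 0.02 m/s); the robot touches nothing.
It fails at once if the robot touches the catch (over 1 N) (contact force between the arm and catch above 1 N).
It fails at once if the robot leans on the start button with more than 40 N (contact force between the arm and start above 40 N).
It fails at once if the start button is pressed while the heat sink is not behind the catch (value of joint start above 0.004 m and value of joint probe below 0.002 m).
It fails at once if a bystander is moved more than 30 mm (distance of any of pen_cup, jar_flux, solder_2, clamp_meter, mouse, screwdriver_2, pliers_1, tape_1 from where it was at the start of the episode above 0.03 m).
It also fails if it takes over 67 s, if anything falls off the work surface, if the arm or the gripper's body presses on something with over 40 N, if the wrist force passes 120 N, or if a joint passes its speed limit or range.

### The arm

A 6-joint arm with a two-finger parallel gripper is mounted at the origin on a cart in front of the work surface, level with it; the furniture and walls round the work are solid. World frame = base frame: x ahead of the robot, y to its left, z up, the work surface at z = 0. Lengths are in mm, angles in rad, forces in N, time in s.
With the tool pointing down it reaches from about 425 to 1125 mm from the base axis. Payload 14.9 kg.
Tool frame: the origin (TCP) lies midway between the tips of the shut fingers; the grasp point (between the pads) lies 19 mm behind it; z points along the fingers, y is the line along which they close (so a half turn about z gives the same grasp; the last joint's range is limited). The gripper opens to 91 mm and grips with 3 to 60 N. Pads are 32 mm wide; open, the fingers measure 118 mm over their backs; the gripper's body (76 mm by 178 mm) begins 60 mm behind the grasp point.
Start: joints at [1.284, 0.379, 1.734, -0, 1.028, -0.033], TCP at [175.765, 677.587, 213.932] pointing down, gripper open.
Joint ranges: [-2.77, 2.77], [-0.74, 2.19], [0, 2.66], [-1.06, 4.2], [0.31, 2.87], [-3.08, 3.08]. Speed limits (rad/s): [1.89, 1.89, 2.39, 3.14, 3.14, 3.14].

### API

Orientations are given as a rotation vector (axis times angle).
In Python, from plant import get_state, imaging, close_job gives the robot as it stands. The module is installed in compiled form; this text tells all that it offers.
- The arm moves only by the tool carry_out, never from a script. Its arguments are lists of equal length, an entry for each row: "offset": the shift along the world's x, y, z in mm, a list of three; "spin": the turn about the world's z in degrees; "claw": the finger opening in mm, from 0 to 91.2. In form: {"offset": [[dx, dy, dz], ...], "spin": [spin, ...], "claw": [claw, ...]}. A call has exactly 5 rows; each row shifts and turns the commanded pose from where the row before left it; what a row does not reach is not made up. A row lasts 1/8 s, in which the tool goes at most 62.5 mm and 10.7 degrees, less where a joint would pass 70% of its speed; a pose out of reach is approached as far as the arm can. A call is refused whole if a number of a shift passes 62.5 or a number of a turn 10.7, either way. A call with a gripper value outside its range is refused whole. The fingers move at their own pace and stop on an object; the grip force is fixed at half the most. Time passes only in rows, so rows that do not move let the fingers close, or fill a call up. It gives the time, the measured TCP pose, the force, the opening and the grip force at its end, in the units of the state.
- get_state(): the state, without advancing time (a new reading comes with each control period).
- imaging.grab_frame(name): name is "side" or "top" or "wrist"; returns (picture, depth): 400x640x3 uint8, red, green, blue; 400x640 float32, mm along the optical axis (not along the pixel's ray), 0 where there is no reading.
- imaging.camera_info(name): a dict with "fx", "fy", "cx", "cy" (pixels), "R" (3x3) and "t" (3): a world point X has camera coordinates R X + t. Camera axes: x right, y down, z forward; pixel columns grow to the right and rows downward; lengths in mm; the calibration is good to about 2 mm. The wrist camera is an equidistant fisheye: a pixel r from the principal point sees the ray r / f radians off the axis. A picture is of the moment at which its call begins: read the wrist's pose just before it. camera_info takes no time and is no camera call; for the wrist camera it gives the pose at the moment of the call.
- close_job(): hands the job in; it is judged then, once.
The state is a dict: "t": time; "qpos": joint angles; "joint_velocities": joint speeds; "effort": joint torques, N m; "eef_pos": TCP position; "ee_rot": TCP orientation; "force": force on the tool from outside, world axes, zero at the start; "wrist_torque": the same for the moment, N m; "grip_width": finger opening in mm; "finger_force": force on a finger pad.
Only numpy, scipy, OpenCV 4.12 (cv2) and the standard library are available. Lean on these libraries where they do the work, as an engineer would, in place of code of your own. Each camera call takes 0.05 s, during which the arm holds its last target. There are 200 camera calls.

## Working session

There is one attempt and no reset: what is moved stays moved. The work goes in short steps, Python scripts to look and compute and a tool call to move; the robot and the scene stay as the last step left them, time stands still between calls to the robot, and variables do not carry over. Pictures are saved under pics/ and viewed, at most 10 in all, crops included, and the job is handed in when it is done.

Besides the shell and the picture viewer there is one more tool, called after "Call:" as name(argument=value, ...), one argument or row to a line, values as JSON. carry_out: Moves the arm, as the interface text tells. Its arguments: {"type":"object","properties":{"offset":{"type":"array","items":{"type":"array","items":{"type":"number"}}},"spin":{"type":"array","items":{"type":"number"}},"claw":{"type":"array","items":{"type":"number"}}},"required":["offset","spin","claw"]}

```bash
mkdir -p pics
cat > h.py <<'E'
import numpy as np, cv2
from plant import get_state, imaging, close_job
def grab(n):
    ci=imaging.camera_info(n); p,d=imaging.grab_frame(n); np.savez('%s.npz'%n,p=p,d=d,**{k:np.array(ci[k]) for k in ci}); return p,d
def cloud(n):
    z=np.load('%s.npz'%n); d=z['d']; v,u=np.mgrid[:400,:640]
    X=np.stack([(u-z['cx'])/z['fx']*d,(v-z['cy'])/z['fy']*d,d],-1)
    W=(X-z['t'])@z['R']; W[d==0]=np.nan
    return z['p'],W
E
python3 - <<'E'
from h import *
for n in('top','side'):
    p,d=grab(n); cv2.imwrite(f'pics/{n}0.png',cv2.resize(p[...,::-1],(800,500),interpolation=cv2.INTER_CUBIC))
    ci=imaging.camera_info(n); print(n,ci['fx'],-np.array(ci['R']).T@np.array(ci['t']),ci['R'])
s=get_state();print(s)
E
```

```text
top 442.69240035378556 [ 443.37019444  -29.59022279 1392.42479226] [[ 9.69265442e-03 -9.99953014e-01  1.47493046e-04]
 [-9.97546845e-01 -9.67955728e-03 -6.93296343e-02]
 [ 6.93278044e-02  5.24856963e-04 -9.97593795e-01]]
side 468.6073125690318 [-216.66624403  -69.49030182 1390.02698554] [[ 0.09046275 -0.99581237  0.01319944]
 [-0.85747238 -0.0846227  -0.50752351]
 [ 0.50651516  0.03459381 -0.8615368 ]]
{'t': 0.1, 'qpos': array([ 1.28372507e+00,  3.79349709e-01,  1.73470741e+00, -5.30213006e-06,
        1.02850232e+00, -3.33020119e-02]), 'joint_velocities': array([ 0.00049671, -0.00155679, -0.00301837, -0.00044545,  0.00033001,
        0.00158672]), 'effort': array([ 1.14708680e-03, -7.65038395e+01, -4.35300493e+01,  6.52816496e-02,
        3.97602038e-02, -1.41348079e-05]), 'eef_pos': array([175.64765008, 677.24575346, 213.36574423]), 'ee_rot': array([-3.97527785e-01, -3.11618887e+00,  1.50025898e-03]), 'force': array([ 0.64421282, -0.63178482,  0.56722992]), 'wrist_torque': array([ 0.0080422 , -0.04653241,  0.01406291]), 'finger_force': 0.0, 'grip_width': 91.04989390128034}
```

View pics/top0.png

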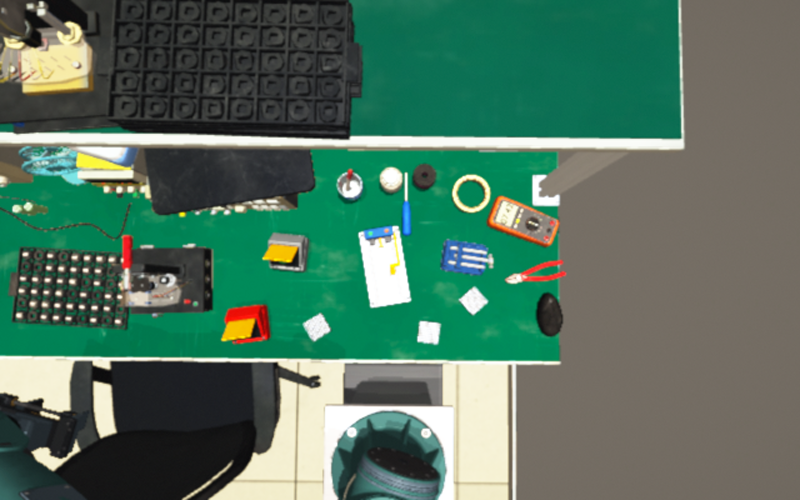

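View pics/side0.png

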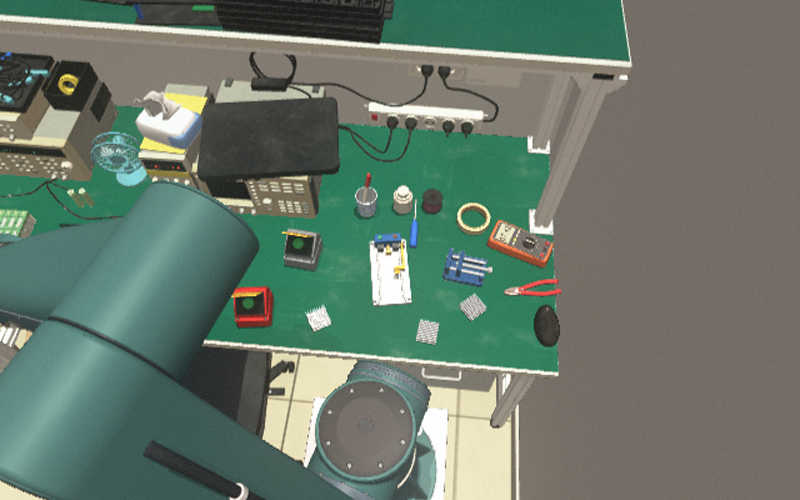

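The top picture shows three heat sinks at (316,327), (429,332) and (473,300). It also shows the tester at (385,267) with its mouth towards the robot, the grey console at (287,252) and a red look-alike at (245,325). The sink at (473,300) looks farthest from the base; I'll check that with numbers.

Run:
```python
from h import *
p,W=cloud('top')
for n,(u,v) in dict(hA=(316,327),hB=(429,332),hC=(473,300)).items():
    u=int(u*.8);v=int(v*.8); s=np.s_[v-18:v+18,u-18:u+18]
    w=W[s].reshape(-1,3); w=w[(w[:,2]>12)&(w[:,2]<35)]
    r=cv2.minAreaRect(w[:,:2].astype(np.float32)); print(n,r,np.median(w[:,2]),np.hypot(*r[0]))
# tester: base plate, white, z 8..25
s=np.s_[170:255,275:340]; w=W[s].reshape(-1,3);c=p[s].reshape(-1,3).astype(int)
m=(w[:,2]>7)&(w[:,2]<22)&(c.min(1)>110);print('plate',cv2.minAreaRect(w[m][:,:2].astype(np.float32)),m.sum())
m=(w[:,2]>40)&(c[:,2]>c[:,0]+50);print('blue head',cv2.minAreaRect(w[m][:,:2].astype(np.float32)),np.median(w[m][:,2]),m.sum())
s=np.s_[180:222,205:250]; w=W[s].reshape(-1,3);c=p[s].reshape(-1,3).astype(int)
m=(c[:,0]>150)&(c[:,2]<90)&(w[:,2]>60);q=w[m];print('hood',cv2.minAreaRect(q[:,:2].astype(np.float32)),q[:,2].min(),q[:,2].max(),m.sum())
hi=q[q[:,2]>q[:,2].max()-12];print('hood hi',hi.mean(0))
m=(np.ptp(c,axis=1)<40)&(w[:,2]>25);q=w[m];print('grey',cv2.minAreaRect(q[:,:2].astype(np.float32)),m.sum())
ims=[cv2.resize(p[170:260,275:340,::-1],(390,540),interpolation=cv2.INTER_CUBIC),cv2.resize(p[220:280,340:410,::-1],(400,343),interpolation=cv2.INTER_CUBIC)]
side=np.load('side.npz')['p']
o=np.zeros((540,800,3),np.uint8);o[:,:390]=ims[0];o[:343,400:]=ims[1]
o[345:540,400:]=cv2.resize(p[180:222,200:286,::-1],(400,195),interpolation=cv2.INTER_CUBIC)
cv2.imwrite('pics/crop1.png',o)
```

```text
hA ((366.4956970214844, 196.90936279296875), (100.44448852539062, 51.29340744018555), 31.412933349609375) 20.47822546376576 416.0437393962282
hB ((345.7265319824219, -90.36892700195312), (58.2657585144043, 70.7589340209961), 84.53620910644531) 21.194215231234345 357.3421020312005
hC ((421.68505859375, -196.606689453125), (72.72673797607422, 48.73070526123047), 41.86485290527344) 20.804160122121303 465.2660303298876
plate ((494.95745849609375, 17.320884704589844), (190.4340362548828, 102.56958770751953), 9.513221740722656) 1556
blue head ((578.1729125976562, 31.735904693603516), (23.211292266845703, 69.24864959716797), 10.115696907043457) 46.294915457290344 162
hood ((520.6204223632812, 253.171875), (62.886558532714844, 37.992698669433594), 83.98704528808594) 60.27567322819628 152.7892919507988 291
hood hi [506.0596337  256.23710994 145.9118301 ]
grey ((527.0892944335938, 250.19140625), (79.4647216796875, 84.2425308227539), 84.32633972167969) 498
```

View pics/crop1.png

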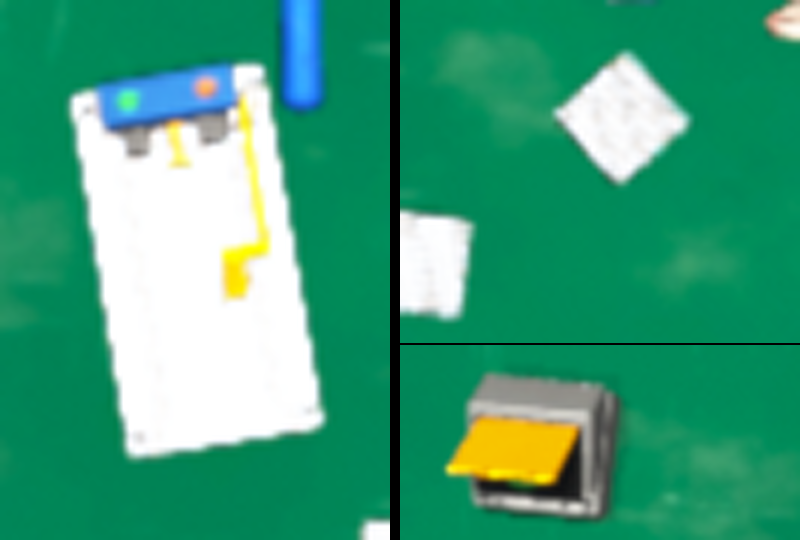

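hC is at (421.7,-196.6), 465 mm from the base, against 416 and 357 for the other two. It matches "at the right" and "farthest", and the crop shows it at (620,118). The grey console with the yellow hood is the one meant. I'll move towards the heat sink now.

Call:
carry_out(
  offset=[
    [37.5, -43.7, 0],
    [37.5, -43.7, 0],
    [37.5, -43.7, 0],
    [37.5, -43.7, 0],
    [37.5, -43.7, 0],
  ],
  spin=[-2, -2, -2, -2, -2],
  claw=[91, 91, 91, 91, 91],
)

```text
t: 0.72
eef_pos: [364.1, 457.5, 213.8]
ee_rot: [-0.669, -3.069, 0.0]
force: [1.4, 1.2, 0.7]
grip_width: 90.7
finger_force: 0.0
```

Call:
carry_out(
  offset=[
    [37.5, -43.7, 0],
    [37.5, -43.7, 0],
    [37.5, -43.7, 0],
    [-6, -57, 0],
    [-6, -57, 0],
  ],
  spin=[-2, -2, -2, -2, -2],
  claw=[91, 91, 91, 91, 91],
)

```text
t: 1.35
eef_pos: [463.5, 212.2, 213.6]
ee_rot: [-0.935, -2.999, 0.001]
force: [0.9, -1.1, 0.0]
grip_width: 90.6
finger_force: 0.0
```

Call:
carry_out(
  offset=[
    [-6, -57, 0],
    [-6, -57, 0],
    [-6, -57, 0],
    [-6, -57, 0],
    [-6, -57, 0],
  ],
  spin=[-2, -2, -2, -2, -2],
  claw=[91, 91, 91, 91, 91],
)

```text
t: 1.98
eef_pos: [433.2, -72.7, 214.0]
ee_rot: [1.192, 2.906, 0.0]
force: [1.4, 0.0, 0.2]
grip_width: 91.0
finger_force: 0.0
```

Run:
```python
from h import *
z=np.load('top.npz');p,W=cloud('top')
def proj(uv,h):
    uv=np.atleast_2d(uv).astype(float); r=np.c_[(uv[:,0]-z['cx'])/z['fx'],(uv[:,1]-z['cy'])/z['fy'],np.ones(len(uv))]@z['R']
    c=-z['R'].T@z['t']; return (c+r*((h-c[2])/r[:,2])[:,None])[:,:2]
def rect(u0,u1,v0,v1,h,thr=140):
    m=np.zeros((400,640),np.uint8); m[v0:v1,u0:u1]=(p[v0:v1,u0:u1].min(2)>thr)
    c=max(cv2.findContours(m,cv2.RETR_EXTERNAL,cv2.CHAIN_APPROX_NONE)[0],key=cv2.contourArea)
    r=cv2.minAreaRect(proj(c[:,0],h).astype(np.float32)); 
    ys,xs=np.nonzero(m); return r, proj([[xs.mean(),ys.mean()]],h)
print('sink',rect(355,405,222,262,21))
print('plate',rect(275,340,170,260,12,150))
s=np.s_[180:222,205:250]; w=W[s].reshape(-1,3);c=p[s].reshape(-1,3).astype(int)
q=w[(c[:,0]>150)&(c[:,2]<90)&(w[:,2]>60)]
# plane fit robust
a=np.ones(len(q),bool)
for _ in range(6):
    m=q[a].mean(0); n=np.linalg.svd(q[a]-m)[2][2]; a=np.abs((q-m)@n)<3
n*=np.sign(n[2]);print('hood n',n,'yaw',np.degrees(np.arctan2(n[1],n[0])),a.sum(),m)
e=q[a];yh=np.array([-n[1],n[0],0])/np.hypot(n[0],n[1]);print('width',np.percentile(e@yh,[0,2,50,98,100]),'z',np.percentile(e[:,2],[0,2,50,98,100]))
print(get_state())
```

```text
sink (((412.4320983886719, -204.09808349609375), (51.693424224853516, 52.388671875), 41.80155944824219), array([[ 412.35596537, -203.99313947]]))
plate (((494.89276123046875, 16.43791961669922), (191.32147216796875, 101.9109115600586), 9.999210357666016), array([[484.04271861,  14.88948534]]))
hood n [ 0.84733006 -0.08285028  0.5245642 ] yaw -5.584517340286456 264 [520.27273319 252.91891021 122.45632113]
width [271.16877272 272.45141023 302.47012227 333.02543992 334.03913231] z [ 88.16338204  93.07095784 123.2129414  149.84201252 152.78929195]
{'t': 1.975, 'qpos': array([-2.19404656e-01, -5.12978597e-02,  2.24380228e+00, -1.72075790e-05,
        9.48764225e-01, -1.01181897e+00]), 'joint_velocities': array([-1.04441112e+00,  1.86281238e-03, -6.24662220e-03, -2.32889770e-03,
       -6.29500192e-04, -7.59995233e-01]), 'effort': array([ 1.37881914e+01, -3.75670910e+01, -3.83331013e+01, -1.30318371e-03,
        3.02808546e-01,  1.61710113e+00]), 'eef_pos': array([433.18849751, -72.73017025, 214.03388599]), 'ee_rot': array([1.19190942e+00, 2.90636113e+00, 6.43393492e-05]), 'force': array([1.43177354, 0.02816304, 0.20299102]), 'wrist_torque': array([-0.02769675, -0.05836877, -0.00324653]), 'finger_force': 0.0, 'grip_width': 91.00909779557647}
```

Call:
carry_out(
  offset=[
    [-9, -42, -30],
    [-9, -42, -40],
    [-9, -42, -40],
    [0, 0, 0],
    [0, 0, 0],
  ],
  spin=[-1.8, -1.8, 0, 0, 0],
  claw=[91, 91, 91, 91, 91],
)

```text
t: 2.6
eef_pos: [406.9, -196.8, 104.2]
ee_rot: [-1.282, -2.868, -0.0]
force: [-0.1, -0.5, 0.7]
grip_width: 91.0
finger_force: 0.0
```

Run:
```python
from h import *
s=get_state();p,d=grab('wrist');z=np.load('wrist.npz');print(s['eef_pos'],s['ee_rot'],{k:z[k] for k in('fx','cx','cy','R','t')})
cv2.imwrite('pics/w1.png',cv2.resize(p[...,::-1],(800,500)))
p,d=grab('side');cv2.imwrite('pics/s1.png',cv2.resize(p[200:300,330:460,::-1],(780,600),interpolation=cv2.INTER_CUBIC))
```

```text
[ 406.88750383 -196.77911979  104.24415208] [-1.28202094e+00 -2.86786777e+00 -1.55541606e-04] {'fx': array(309.70691629), 'cx': array(315.16083406), 'cy': array(194.99574365), 'R': array([[ 7.46005726e-01,  6.65939426e-01,  3.70981542e-04],
       [ 6.40131628e-01, -7.17248402e-01,  2.75292987e-01],
       [ 1.83594539e-01, -2.05132667e-01, -9.61360304e-01]]), 't': array([-171.95931821, -403.29378291,  170.25524037])}
```

View pics/w1.png

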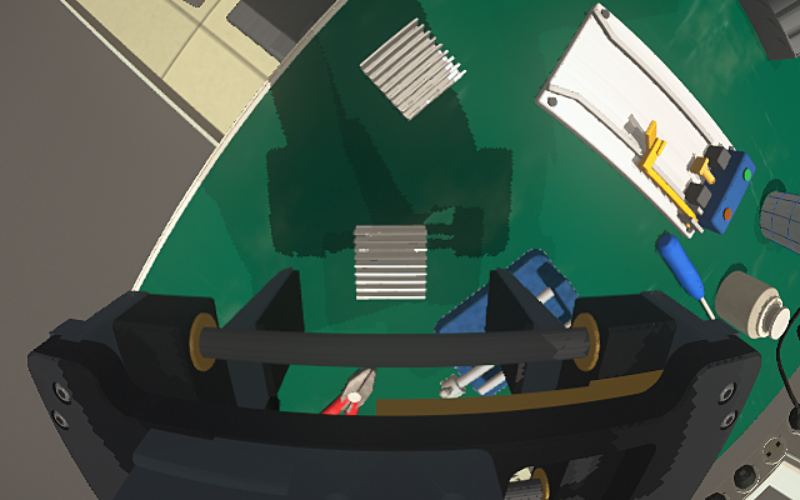

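The wrist view shows the sink centred between the open fingers, with corners at about (355,226) to (427,299). The fingers clear the blue vise. I'll measure the sink from this view to cross-check.

```bash
cat >> h.py <<'E'
def wproj(uv,h,f='wrist'):
    z=np.load('%s.npz'%f); uv=np.atleast_2d(uv).astype(float)
    d=np.c_[uv[:,0]-z['cx'],uv[:,1]-z['cy']]; r=np.hypot(*d.T); th=r/z['fx']
    ray=np.c_[d/r[:,None]*np.sin(th)[:,None],np.cos(th)]@z['R']; c=-z['R'].T@z['t']
    return (c+ray*((h-c[2])/ray[:,2])[:,None])
E
python3 - <<'E'
from h import *
q=wproj(np.array([[355,226],[426,226],[427,299],[355,299]])*.8,21);print(q,q.mean(0))
t=wproj(np.array([[544,100],[601,5],[690,236],[752,152]])*.8,12);print(t)
E
```

```text
[[ 375.7063019  -202.19079857   21.        ]
 [ 411.49127675 -170.27022768   21.        ]
 [ 448.82343095 -208.95237556   21.        ]
 [ 410.26923534 -243.4124281    21.        ]] [ 411.57256124 -206.20645748   21.        ]
[[414.03267128 -47.81886164  12.        ]
 [397.20841462  45.84825761  12.        ]
 [595.01433906 -17.13146123  12.        ]
 [598.70439583  98.1364619   12.        ]]
```

Call:
carry_out(
  offset=[
    [-0.5, -0.5, -40],
    [0, 0, -35],
    [0, 0, -21.2],
    [0, 0, 0],
    [0, 0, 0],
  ],
  spin=[0, 0, 0, 0, 0],
  claw=[91, 91, 91, 91, 60],
)

```text
t: 3.32
eef_pos: [407.2, -197.5, 9.0]
ee_rot: [1.279, 2.867, -0.0]
force: [-0.3, 0.5, -0.6]
grip_width: 83.7
finger_force: 0.0
```

Call:
carry_out(
  offset=[
    [0, 0, 0],
    [0, 0, 0],
    [0, 0, 0],
    [0, 0, 0],
    [0, 0, 0],
  ],
  spin=[0, 0, 0, 0, 0],
  claw=[40, 40, 40, 40, 40],
)

```text
t: 3.95
eef_pos: [406.4, -197.6, 8.0]
ee_rot: [1.281, 2.868, -0.0]
force: [-1.6, 0.6, 6.7]
grip_width: 49.7
finger_force: 30.0
```

Call:
carry_out(
  offset=[
    [0, 0, 40],
    [0, 0, 40],
    [6.5, 53, 0],
    [6.5, 53, 0],
    [6.5, 53, 0],
  ],
  spin=[0, 0, -8, -8, -8],
  claw=[40, 40, 40, 40, 40],
)

```text
t: 4.58
eef_pos: [425.7, -37.1, 87.9]
ee_rot: [1.856, 2.534, 0.0]
force: [2.2, 0.4, -1.0]
grip_width: 49.7
finger_force: 30.0
```

Call:
carry_out(
  offset=[
    [6.5, 53, 0],
    [0, 0.8, 0],
    [0, 0, -20],
    [0, 0, 0],
    [0, 0, 0],
  ],
  spin=[-8, 0, 0, 0, 0],
  claw=[40, 40, 40, 40, 40],
)

```text
t: 5.2
eef_pos: [432.2, 14.7, 68.0]
ee_rot: [-2.023, -2.404, 0.0]
force: [-0.2, 0.4, -1.3]
grip_width: 49.4
finger_force: 30.0
```

Run:
```python
from h import *
s=get_state();p,d=grab('wrist');print(s['eef_pos'],s['ee_rot'],s['qpos'],s['force'])
np.savez('w2.npz',**np.load('wrist.npz'))
cv2.imwrite('pics/w2.png',cv2.resize(p[...,::-1],(800,500),interpolation=cv2.INTER_CUBIC))
```

```text
[432.23617354  14.74220364  68.00413219] [-2.02253837e+00 -2.40366342e+00  3.07151359e-04] [-1.97959648e-02  2.19965963e-01  2.31214013e+00 -3.06117216e-05
  6.09775982e-01 -1.91560274e-01] [-0.17965413  0.35823631 -1.31515098]
```

View pics/w2.png

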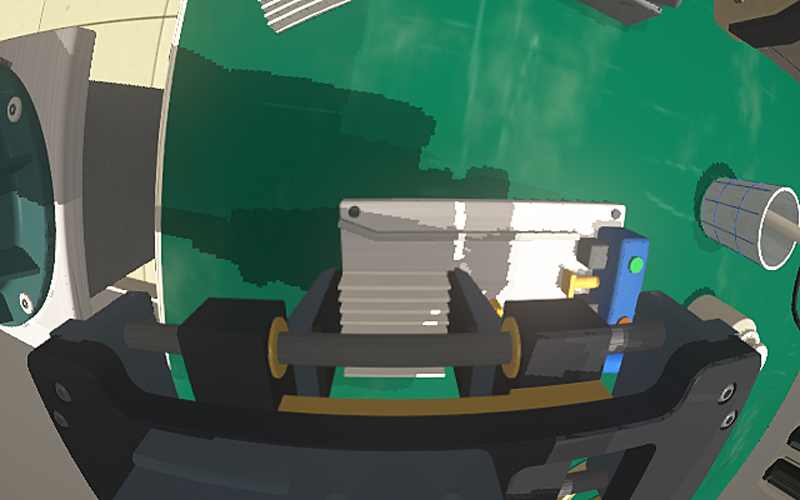

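```bash
python3 - <<'E'
from h import *
def T(q):
    a=np.radians(9.9);d=q[:,:2]-[494.9,16.6];return np.c_[d@[np.cos(a),np.sin(a)],d@[-np.sin(a),np.cos(a)]].round(1)
print('plate edge y=50',T(wproj(np.array([[341,200],[480,201],[624,205]])*.8,12,'w2')))
print('mouth edge x=-95',T(wproj(np.array([[340,235],[341,262]])*.8,12,'w2')))
print('guide line',T(wproj(np.array([[378,237],[450,235],[590,231]])*.8,18,'w2')))
print('sink left',T(wproj(np.array([[342,271],[447,271]])*.8,81,'w2')))
print('sink right',T(wproj(np.array([[343,377],[445,377]])*.8,81,'w2')))
E
python3 - <<'E'
import cv2
im=cv2.imread('pics/w2.png');cv2.imwrite('pics/w2c.png',cv2.resize(im[190:390,320:640],(800,500),interpolation=cv2.INTER_CUBIC))
E
```

```text
plate edge y=50 [[-93.4  48.1]
 [-10.1  47.6]
 [ 92.9  47.7]]
mouth edge x=-95 [[-94.8  26.5]
 [-94.9   9.2]]
guide line [[-71.4  26.8]
 [-28.7  27.9]
 [ 64.   30.9]]
sink left [[-84.6  28.4]
 [-38.8  28.3]]
sink right [[-87.3 -27.8]
 [-36.8 -27.9]]
```

View pics/w2c.png

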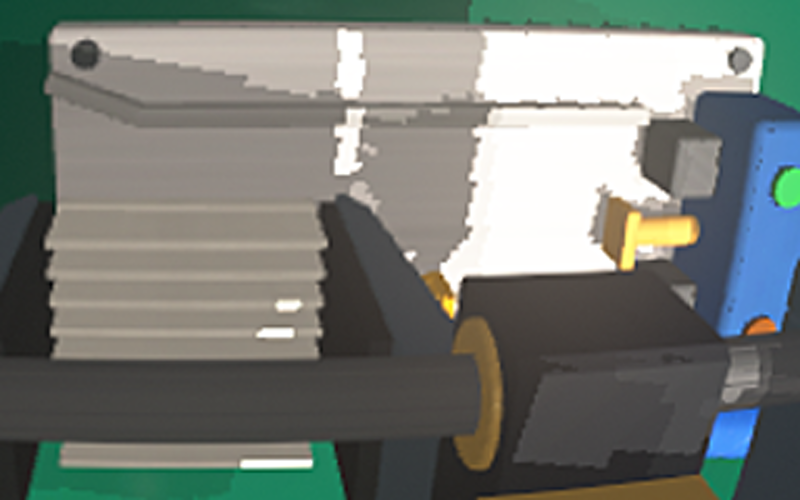

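Run:
```python
from h import *
def T(q):
    a=np.radians(9.9);d=q[:,:2]-[494.9,16.6];return np.c_[d@[np.cos(a),np.sin(a)],d@[-np.sin(a),np.cos(a)]].round(1)
f=lambda c:(np.array(c,float)/2.5+[320,190])*.8
z=np.load('w2.npz');print('cam',T((-z['R'].T@z['t'])[None]),(-z['R'].T@z['t'])[2])
print('guide inner bottom',T(wproj(f([[135,124],[300,125],[460,125],[640,122]]),12,'w2')))
print('guide inner top',T(wproj(f([[140,104],[300,105],[500,104],[640,104]]),18,'w2')))
print('sink L bot',T(wproj(f([[55,205],[318,204]]),60,'w2')),'sink L top',T(wproj(f([[50,248],[320,248]]),81,'w2')))
print('sink R top',T(wproj(f([[60,467],[312,467]]),81,'w2')))
print('bolts',T(wproj(f([[84,54],[740,60]]),12,'w2')))
```

```text
cam [[-61.8  85.8]] 238.5229676139524
guide inner bottom [[-74.1  23.6]
 [-33.9  23.2]
 [  6.7  23.2]
 [ 57.3  24. ]]
guide inner top [[-72.5  30.1]
 [-34.8  29.8]
 [ 14.8  30.1]
 [ 53.6  30.4]]
sink L bot [[-87.6  20.2]
 [-35.7  20.3]] sink L top [[-85.9  19.8]
 [-38.   19.7]]
sink R top [[-86.8 -27.7]
 [-36.9 -27.8]]
bolts [[-86.1  41. ]
 [ 86.9  41.3]]
```

The crop shows the guide band at rows 104 to 125, the plate edges and the gripped sink. The sink sits about 1.5–2 mm too far right of the channel, so I'll correct that and lower it.

Call:
carry_out(
  offset=[
    [-0.3, 1.5, -20],
    [0, 0, -14],
    [0, 0, -6],
    [0, 0, -3],
    [0, 0, 0],
  ],
  spin=[0, 0, 0, 0, 0],
  claw=[40, 40, 40, 40, 40],
)

```text
t: 5.88
eef_pos: [432.1, 16.7, 24.9]
ee_rot: [2.022, 2.404, 0.0]
force: [0.4, 0.5, -0.4]
grip_width: 49.7
finger_force: 30.0
```

Call:
carry_out(
  offset=[
    [0, 0, -2],
    [0, 0, -2],
    [0, 0, 0],
    [0, 0, 0],
    [0, 0, 0],
  ],
  spin=[0, 0, 0, 0, 0],
  claw=[40, 40, 40, 40, 40],
)

```text
t: 6.5
eef_pos: [432.0, 16.8, 20.8]
ee_rot: [2.022, 2.404, 0.0]
force: [1.1, -0.5, -0.6]
grip_width: 49.7
finger_force: 30.0
```

Call:
carry_out(
  offset=[
    [0, 0, -0.5],
    [0, 0, -0.5],
    [0, 0, 0],
    [0, 0, 0],
    [0, 0, 0],
  ],
  spin=[0, 0, 0, 0, 0],
  claw=[40, 40, 40, 40, 40],
)

```text
t: 7.12
eef_pos: [432.0, 16.8, 20.0]
ee_rot: [-2.022, -2.404, 0.0]
force: [-2.4, -0.3, 7.0]
grip_width: 49.3
finger_force: 30.0
```

Call:
carry_out(
  offset=[
    [0, 0, 0.4],
    [5.9, 1.03, 0],
    [5.9, 1.03, 0],
    [5.9, 1.03, 0],
    [5.9, 1.03, 0],
  ],
  spin=[0, 0, 0, 0, 0],
  claw=[40, 40, 40, 40, 40],
)

```text
t: 7.75
eef_pos: [455.9, 21.0, 20.0]
ee_rot: [-2.022, -2.404, 0.0]
force: [-1.1, -0.5, -1.6]
grip_width: 49.8
finger_force: 30.0
```

Call:
carry_out(
  offset=[
    [5.9, 1.03, 0],
    [5.9, 1.03, 0],
    [5.9, 1.03, 0],
    [0, 0, 0],
    [0, 0, 0],
  ],
  spin=[0, 0, 0, 0, 0],
  claw=[40, 40, 40, 40, 40],
)

```text
t: 8.38
eef_pos: [473.3, 24.0, 20.1]
ee_rot: [2.022, 2.404, 0.0]
force: [0.1, -1.2, -2.3]
grip_width: 49.7
finger_force: 30.0
```

Call:
carry_out(
  offset=[
    [5.9, 1.03, 0],
    [5.9, 1.03, 0],
    [5.9, 1.03, 0],
    [0, 0, 0],
    [0, 0, 0],
  ],
  spin=[0, 0, 0, 0, 0],
  claw=[40, 40, 40, 40, 40],
)

```text
t: 9.0
eef_pos: [490.9, 27.1, 20.1]
ee_rot: [-2.022, -2.404, 0.0]
force: [0.5, 0.7, -1.2]
grip_width: 49.9
finger_force: 30.0
```

Run:
```python
from h import *
p,d=grab('side');cv2.imwrite('pics/s3.png',cv2.resize(p[175:255,270:350,::-1],(600,600),interpolation=cv2.INTER_CUBIC))
p,d=grab('wrist');np.savez('w3.npz',**np.load('wrist.npz'));cv2.imwrite('pics/w3.png',cv2.resize(p[130:330,200:520,::-1],(800,500),interpolation=cv2.INTER_CUBIC))
```

```text
(no output)
```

View pics/w3.png

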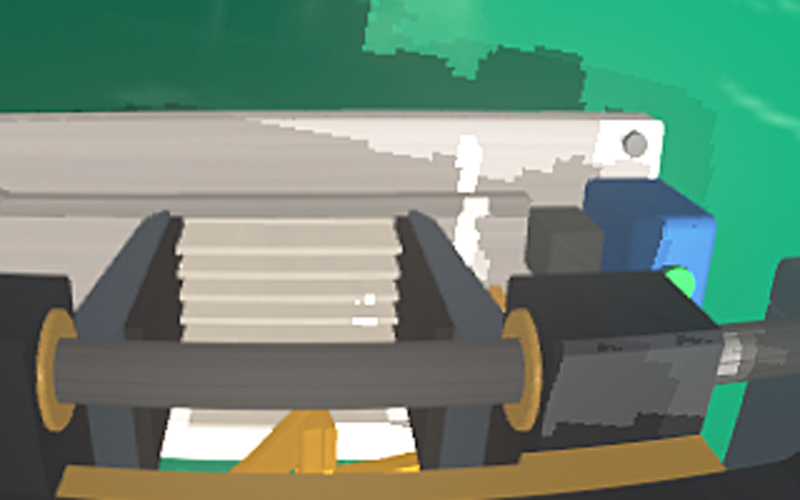

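The wrist crop shows the yellow catch lifted on top of the sink at (305,440), between the fingers and clear of them. I'll open slightly, lift, and come round behind with the fingers shut.

Call:
carry_out(
  offset=[
    [0, 0, 0],
    [0, 0, 0],
    [0, 0, 0],
    [0, 0, 20],
    [0, 0, 20],
  ],
  spin=[0, 0, 0, 0, 0],
  claw=[60, 60, 60, 60, 60],
)

```text
t: 9.72
eef_pos: [490.8, 27.1, 60.5]
ee_rot: [-2.022, -2.404, 0.001]
force: [0.5, -0.6, 0.9]
grip_width: 60.2
finger_force: 0.0
```

Call:
carry_out(
  offset=[
    [0, 0, 20],
    [-14.8, -2.6, 0],
    [-14.8, -2.6, 0],
    [-14.8, -2.6, 0],
    [0, 0, 0],
  ],
  spin=[0, 0, 0, 0, 0],
  claw=[60, 60, 40, 0, 0],
)

```text
t: 10.35
eef_pos: [444.8, 19.1, 79.5]
ee_rot: [-2.022, -2.403, 0.002]
force: [-0.3, -0.9, 0.3]
grip_width: 33.0
finger_force: 0.0
```

Call:
carry_out(
  offset=[
    [0, 0, 0],
    [0, 0, 0],
    [0, 0, 0],
    [0, 0, 0],
    [0, 0, 0],
  ],
  spin=[0, 0, 0, 0, 0],
  claw=[0, 0, 0, 0, 0],
)

```text
t: 10.98
eef_pos: [446.6, 19.3, 80.1]
ee_rot: [2.022, 2.404, -0.0]
force: [0.0, -0.2, 0.1]
grip_width: 0.7
finger_force: 0.0
```

Run:
```python
from h import *
print(get_state()['eef_pos'])
p,d=grab('wrist');np.savez('w4.npz',**np.load('wrist.npz'));cv2.imwrite('pics/w4.png',cv2.resize(p[...,::-1],(800,500),interpolation=cv2.INTER_CUBIC))
```

```text
[446.60883972  19.31099573  80.12941654]
```

View pics/w4.png

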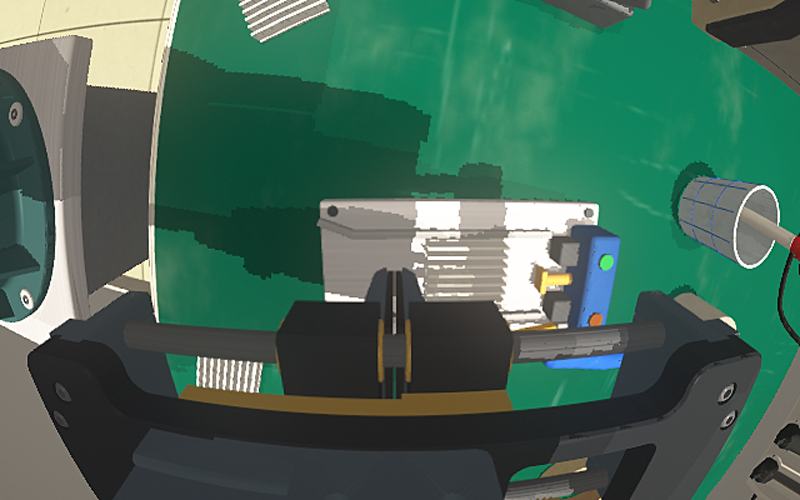

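The sink lies square in the channel at pixels (425–500, 237–305), with the shut fingers behind it. I'll lower and push.

Call:
carry_out(
  offset=[
    [0.3, -1.5, -25],
    [0, 0, -25],
    [0, 0, -8],
    [0, 0, 0],
    [5.9, 1.03, 0],
  ],
  spin=[0, 0, 0, 0, 0],
  claw=[0, 0, 0, 0, 0],
)

```text
t: 11.65
eef_pos: [453.2, 18.8, 22.8]
ee_rot: [2.022, 2.404, 0.001]
force: [0.5, -0.6, 0.0]
grip_width: 0.2
finger_force: 0.0
```

Call:
carry_out(
  offset=[
    [4.9, 0.86, 0],
    [4.9, 0.86, 0],
    [4.9, 0.86, 0],
    [4.9, 0.86, 0],
    [0, 0, 0],
  ],
  spin=[0, 0, 0, 0, 0],
  claw=[0, 0, 0, 0, 0],
)

```text
t: 12.28
eef_pos: [473.0, 22.3, 22.2]
ee_rot: [2.022, 2.404, 0.001]
force: [-0.3, 0.2, 0.1]
grip_width: 0.8
finger_force: 0.0
```

Call:
carry_out(
  offset=[
    [3.0, 0.5, 0],
    [3.0, 0.5, 0],
    [2.0, 0.35, 0],
    [0, 0, 0],
    [0, 0, 0],
  ],
  spin=[0, 0, 0, 0, 0],
  claw=[0, 0, 0, 0, 0],
)

```text
t: 12.9
eef_pos: [480.6, 23.6, 22.2]
ee_rot: [2.022, 2.404, 0.0]
force: [-0.3, 0.5, 0.3]
grip_width: 0.1
finger_force: 0.0
```

Call:
carry_out(
  offset=[
    [2, 0.35, 0],
    [2, 0.35, 0],
    [0, 0, 0],
    [0, 0, 0],
    [0, 0, 0],
  ],
  spin=[0, 0, 0, 0, 0],
  claw=[0, 0, 0, 0, 0],
)

```text
t: 13.52
eef_pos: [483.5, 24.3, 22.0]
ee_rot: [-2.021, -2.403, 0.002]
force: [-5.4, -1.2, 5.6]
grip_width: 0.6
finger_force: 3.0
```

Call:
carry_out(
  offset=[
    [2, 0.35, 0],
    [0, 0, 0],
    [0, 0, 0],
    [0, 0, 0],
    [0, 0, 0],
  ],
  spin=[0, 0, 0, 0, 0],
  claw=[0, 0, 0, 0, 0],
)

```text
t: 14.15
eef_pos: [485.2, 24.6, 21.9]
ee_rot: [-2.021, -2.403, 0.003]
force: [-7.2, 0.0, 5.3]
grip_width: 0.4
finger_force: 3.9
```

Run:
```python
from h import *
p,d=grab('wrist');np.savez('w5.npz',**np.load('wrist.npz'));cv2.imwrite('pics/w5.png',cv2.resize(p[130:330,200:520,::-1],(800,500),interpolation=cv2.INTER_CUBIC))
```

```text
(no output)
```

View pics/w5.png

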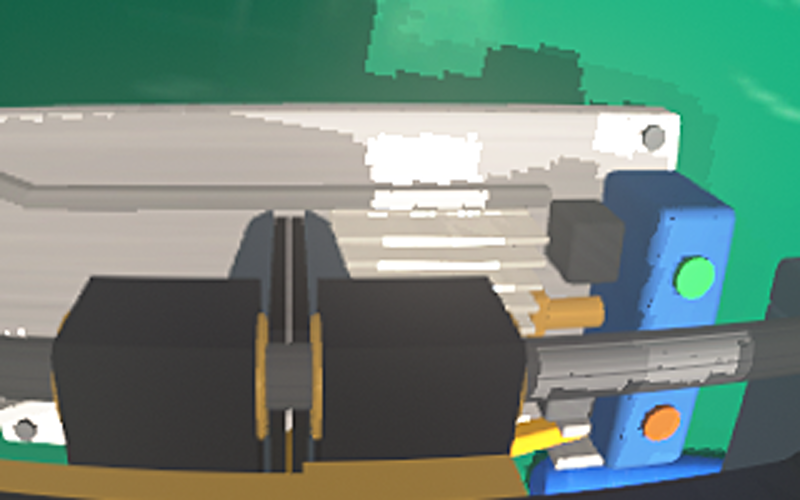

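Call:
carry_out(
  offset=[
    [1, 0.17, 0],
    [0, 0, 0],
    [0, 0, 0],
    [0, 0, 0],
    [0, 0, 0],
  ],
  spin=[0, 0, 0, 0, 0],
  claw=[0, 0, 0, 0, 0],
)

```text
t: 14.82
eef_pos: [485.8, 24.8, 21.9]
ee_rot: [-2.021, -2.402, 0.003]
force: [-8.9, -1.5, 7.4]
grip_width: 0.5
finger_force: 5.0
```

Call:
carry_out(
  offset=[
    [1, 0.17, 0],
    [0, 0, 0],
    [0, 0, 0],
    [0, 0, 0],
    [0, 0, 0],
  ],
  spin=[0, 0, 0, 0, 0],
  claw=[0, 0, 0, 0, 0],
)

```text
t: 15.45
eef_pos: [486.7, 24.9, 21.8]
ee_rot: [-2.021, -2.402, 0.004]
force: [-9.7, -2.2, 8.2]
grip_width: 0.4
finger_force: 5.3
```

Call:
carry_out(
  offset=[
    [1, 0.17, 0],
    [0, 0, 0],
    [0, 0, 0],
    [0, 0, 0],
    [0, 0, 0],
  ],
  spin=[0, 0, 0, 0, 0],
  claw=[0, 0, 0, 0, 0],
)

```text
t: 16.08
eef_pos: [487.5, 25.1, 21.8]
ee_rot: [-2.021, -2.402, 0.004]
force: [-9.3, -1.8, 8.9]
grip_width: 0.1
finger_force: 5.5
```

Call:
carry_out(
  offset=[
    [1, 0.17, 0],
    [0, 0, 0],
    [0, 0, 0],
    [0, 0, 0],
    [0, 0, 0],
  ],
  spin=[0, 0, 0, 0, 0],
  claw=[0, 0, 0, 0, 0],
)

```text
t: 16.7
eef_pos: [488.2, 25.2, 21.7]
ee_rot: [-2.02, -2.402, 0.005]
force: [-11.4, -2.7, 10.5]
grip_width: 0.3
finger_force: 6.5
```

Call:
carry_out(
  offset=[
    [1, 0.17, 0],
    [0, 0, 0],
    [-5, -0.9, 0],
    [-15, -2.6, 0],
    [-15, -2.6, 20],
  ],
  spin=[0, 0, 0, 0, 0],
  claw=[0, 0, 0, 0, 0],
)

```text
t: 17.32
eef_pos: [454.6, 19.3, 41.5]
ee_rot: [-2.021, -2.403, 0.002]
force: [0.3, 0.3, 0.1]
grip_width: 0.8
finger_force: 0.0
```

Call:
carry_out(
  offset=[
    [0, 0, 30],
    [0, 0, 30],
    [-10, 40, 0],
    [-10, 60, 0],
    [0, 60, 0],
  ],
  spin=[0, 0, 0, 0, 0],
  claw=[0, 0, 0, 0, 0],
)

```text
t: 17.95
eef_pos: [435.2, 180.6, 102.3]
ee_rot: [2.023, 2.403, 0.001]
force: [1.7, -0.7, 0.8]
grip_width: 0.4
finger_force: 0.0
```

```bash
cat > chk.py <<'E'
from h import *
def T(q):
    a=np.radians(9.9);d=q[:,:2]-[494.9,16.6];return np.c_[d@[np.cos(a),np.sin(a)],d@[-np.sin(a),np.cos(a)],q[:,2]]
for n in('top','side'):
    grab(n);p,W=cloud(n);c=p.astype(int)
    t=T(W.reshape(-1,3));c=c.reshape(-1,3)
    y=(c[:,0]>140)&(c[:,2]<110)&(c[:,1]>90)&(t[:,2]>14)&(abs(t[:,1])<60)&(abs(t[:,0])<100)
    nose=t[y&(t[:,1]<-8)];print(n,'catch px',len(nose))
    for a in range(-40,80,12):
        k=nose[(nose[:,0]>=a)&(nose[:,0]<a+12)]
        if len(k):print(a,np.percentile(k[:,2],[5,50,95]).round(1),len(k))
    m=(abs(t[:,2]-33)<3)&(abs(t[:,1])<28)&(t[:,0]<60)&(t[:,0]>-40)&(np.ptp(c,axis=1)<40);k=t[m]
    print('sink',np.percentile(k[:,0],[2,98]),np.percentile(k[:,1],[2,98]),len(k))
print(get_state()['eef_pos'])
E
python3 chk.py
```

```text
top catch px 51
-28 [40.5 42.1 44.4] 6
-16 [29.4 35.7 38.7] 11
-4 [23.2 26.9 31.2] 17
8 [20.4 25.7 29.4] 4
20 [26.2 26.6 27. ] 3
32 [26.3 26.3 26.3] 1
44 [21.3 22.  24.3] 3
56 [26.1 27.7 31.2] 3
68 [23.1 23.1 24.6] 3
sink [ 7.84998065 57.62712661] [-21.50450512  26.46036715] 72
side catch px 51
-28 [40.4 43.1 43.6] 3
-16 [26.9 36.  39.2] 7
-4 [22.4 28.4 32.3] 18
8 [19.8 25.9 26.4] 3
20 [19.4 19.6 19.8] 2
32 [20.  20.5 20.9] 2
44 [23.5 25.1 29.8] 3
56 [20.3 22.5 25.2] 5
68 [25.6 27.2 27.7] 4
sink [10.39408827 50.31928232] [-22.80887554 -15.67007222] 9
[435.97060143 183.37373156 102.48981553]
```

The catch ramp reads 43 mm high at its mouth end, so it is closed, and the sink starts at x≈8: caught. Next I'll check the finger profile and the clearances round the console.

```bash
cat > g.py <<'E'
from h import *
from scipy.spatial.transform import Rotation as Ro
grab('wrist');z=np.load('wrist.npz');s=get_state()
d=z['d'];v,u=np.mgrid[:400,:640];dx=u-z['cx'];dy=v-z['cy'];r=np.hypot(dx,dy)+1e-9;th=r/z['fx']
k=d*np.tan(th)/r;X=np.stack([dx*k,dy*k,d],-1);W=(X-z['t'])@z['R']
Rt=Ro.from_rotvec(s['ee_rot']).as_matrix();L=((W-s['eef_pos'])@Rt)[(d>0)&(th<1.4)]
m=(abs(L[:,0])<45)&(abs(L[:,1])<45)&(L[:,2]<2)&(L[:,2]>-100);L=L[m]
for a in range(-100,2,6):
    q=L[(L[:,2]>=a)&(L[:,2]<a+6)]
    if len(q)>3: print(a,len(q),'x',np.percentile(q[:,0],[2,50,98]).round(1),'y',np.percentile(q[:,1],[2,98]).round(1))
E
python3 g.py
python3 - <<'E'
from h import *
p,W=cloud('top')
w=W.reshape(-1,3);ex=np.array([.9952,-.0976]);ey=np.array([.0976,.9952]);O=[522.4,253.0]
c=np.c_[(w[:,:2]-O)@ex,(w[:,:2]-O)@ey,w[:,2]]
for a in range(-60,240,20):
    print(a,[ (lambda q:int(np.nanpercentile(q,98)) if len(q) else None)(c[(c[:,0]>=a)&(c[:,0]<a+20)&(c[:,1]>=b)&(c[:,1]<b+30),2]) for b in range(-75,75,30)])
z=np.load('top.npz');uv=np.array([[210.1,207.4],[232.9,209.7]])
r=np.c_[(uv[:,0]-z['cx'])/z['fx'],(uv[:,1]-z['cy'])/z['fy'],[1,1]]@z['R'];C=-z['R'].T@z['t'];E=C+r*((146-C[2])/r[:,2])[:,None]
print('edge',E,(E[:,:2]-O)@ex,(E[:,:2]-O)@ey)
E
```

```text
-100 4628 x [-26.2  33.1  39.5] y [-43.3  43.8]
-94 2294 x [-25.4  38.7  39.6] y [-42.1  43.6]
-88 834 x [36.7 39.  39.6] y [-23.7  24.8]
-82 20 x [ 8.8 10.7 13.2] y [-3.1  4.1]
-76 6 x [-1.9  0.5  3.1] y [-3.1  3.4]
-70 22 x [-1.2  2.5  4.9] y [-3.2  4.1]
-58 572 x [-13.5  -3.5  17.3] y [-3.1  4.1]
-52 128 x [16.3 17.  18.8] y [-3.8  5.3]
-46 130 x [16.3 17.1 18.8] y [-4.   5.6]
-40 232 x [16.4 18.2 19. ] y [-10.4  11.5]
-34 227 x [16.5 18.1 19.1] y [-9.8 11.3]
-28 161 x [16.4 18.2 18.9] y [-9.5 10.6]
-22 183 x [15.8 18.1 18.9] y [-8.9 10.1]
-16 141 x [16.7 18.1 18.8] y [-8.8  9.9]
-10 115 x [16.4 18.1 18.9] y [-7.9  9.1]
-4 51 x [16.5 17.5 18.9] y [-6.3  6.5]
-60 [408, 397, None, 3, 9]
-40 [386, 227, 83, 69, 8]
-20 [229, 227, 149, 150, 11]
0 [227, 227, 114, 119, 7]
20 [9, 96, 94, 93, 5]
40 [6, 68, 69, 70, 9]
60 [7, 8, 7, 9, 8]
80 [9, 8, 8, 7, 238]
100 [8, 234, 627, 628, 629]
120 [712, 712, 712, 713, 712]
140 [709, 710, 710, 710, 711]
160 [710, 710, 711, 710, 710]
180 [710, 710, 710, 711, 711]
200 [709, 710, 710, 709, 711]
220 [711, 711, 711, 711, 710]
edge [[502.75226453 285.96913046 146.        ]
 [496.88968973 221.56000744 146.        ]] [-22.77121347 -22.3193175 ] [ 30.89325965 -33.77888688]
```

Call:
carry_out(
  offset=[
    [5, 15, 4],
    [5, 15, 4],
    [8, 15, 0],
    [8, 15, 0],
    [8, 15, 0],
  ],
  spin=[10.6, 10.6, 10.6, 10.6, 10.6],
  claw=[0, 0, 0, 0, 0],
)

```text
t: 18.73
eef_pos: [470.4, 253.3, 110.0]
ee_rot: [-0.73, -3.055, 0.0]
force: [-0.6, 0.5, 0.1]
grip_width: 0.6
finger_force: 0.0
```

Call:
carry_out(
  offset=[
    [2.5, 0, 0],
    [0, 0, 0],
    [0, 0, 0],
    [0, 0, 0],
    [0, 0, 0],
  ],
  spin=[10.6, 10.6, 0.3, 0, 0],
  claw=[0, 0, 0, 0, 0],
)

```text
t: 19.35
eef_pos: [472.9, 254.1, 110.2]
ee_rot: [0.159, 3.138, 0.0]
force: [0.2, 0.4, 0.2]
grip_width: 0.4
finger_force: 0.0
```

Run:
```python
from h import *
s=get_state();print(s['eef_pos'],s['ee_rot'],s['qpos'],s['force'])
p,d=grab('wrist');np.savez('w6.npz',**np.load('wrist.npz'));cv2.imwrite('pics/w6.png',cv2.resize(p[100:400,120:520,::-1],(800,600),interpolation=cv2.INTER_CUBIC))
```

```text
[472.87514524 254.05481357 110.15725431] [1.58976721e-01 3.13752546e+00 1.32954685e-05] [ 4.49593449e-01  2.81126755e-01  2.10594584e+00 -1.86689238e-05
  7.54479014e-01 -1.01993695e+00] [0.15876834 0.39323779 0.18972286]
```

Call:
carry_out(
  offset=[
    [0, 3.8, -8],
    [3, -0.3, 0],
    [3, -0.3, 0],
    [2, -0.2, 0],
    [0, 0, 0],
  ],
  spin=[0, 0, 0, 0, 0],
  claw=[0, 0, 0, 0, 0],
)

```text
t: 20.02
eef_pos: [481.1, 257.4, 102.2]
ee_rot: [0.155, 3.138, 0.0]
force: [0.1, -0.5, 0.5]
grip_width: 0.3
finger_force: 0.0
```

Call:
carry_out(
  offset=[
    [1, -0.1, 0],
    [0, 0, 0],
    [0, 0, 0],
    [1, -0.1, 0],
    [0, 0, 0],
  ],
  spin=[0, 0, 0, 0, 0],
  claw=[0, 0, 0, 0, 0],
)

```text
t: 20.65
eef_pos: [482.9, 257.2, 102.1]
ee_rot: [0.155, 3.138, 0.0]
force: [-0.5, -0.6, -0.4]
grip_width: 0.4
finger_force: 0.0
```

Call:
carry_out(
  offset=[
    [1, -0.1, 0],
    [0, 0, 0],
    [0, 0, 0],
    [0, 0, 0],
    [0, 0, 0],
  ],
  spin=[0, 0, 0, 0, 0],
  claw=[0, 0, 0, 0, 0],
)

```text
t: 21.28
eef_pos: [483.9, 257.1, 102.1]
ee_rot: [0.155, 3.138, 0.0]
force: [-0.4, 0.4, 0.1]
grip_width: 0.4
finger_force: 0.0
```

Call:
carry_out(
  offset=[
    [1, -0.1, 0],
    [0, 0, 0],
    [0, 0, 0],
    [1, -0.1, 0],
    [0, 0, 0],
  ],
  spin=[0, 0, 0, 0, 0],
  claw=[0, 0, 0, 0, 0],
)

```text
t: 21.9
eef_pos: [484.7, 256.9, 101.9]
ee_rot: [-0.155, -3.135, 0.001]
force: [-11.7, 3.7, 6.6]
grip_width: 0.3
finger_force: 6.1
```

Call:
carry_out(
  offset=[
    [1, -0.1, 0],
    [0, 0, 0],
    [0, 0, 0],
    [1, -0.1, 0],
    [0, 0, 0],
  ],
  spin=[0, 0, 0, 0, 0],
  claw=[0, 0, 0, 0, 0],
)

```text
t: 22.52
eef_pos: [485.0, 256.8, 101.8]
ee_rot: [-0.155, -3.132, 0.002]
force: [-26.9, 7.7, 16.7]
grip_width: 0.3
finger_force: 13.8
```

Touched the hood edge at TCP x≈484.3, which matches the model. I'll ease off to a light contact and descend onto the exposed strip of the button.

Call:
carry_out(
  offset=[
    [-2.5, 0.25, 0],
    [0, 0, 0],
    [0, 0, -4],
    [0, 0, -4],
    [0, 0, 0],
  ],
  spin=[0, 0, 0, 0, 0],
  claw=[0, 0, 0, 0, 0],
)

```text
t: 23.15
eef_pos: [484.5, 256.8, 93.7]
ee_rot: [-0.154, -3.136, 0.001]
force: [-7.1, 2.8, 2.0]
grip_width: 0.3
finger_force: 3.9
```

Call:
carry_out(
  offset=[
    [0, 0, -2],
    [0, 0, 0],
    [0, 0, 0],
    [0, 0, 0],
    [0, 0, 0],
  ],
  spin=[0, 0, 0, 0, 0],
  claw=[0, 0, 0, 0, 0],
)

```text
t: 23.78
eef_pos: [484.6, 256.8, 91.9]
ee_rot: [-0.155, -3.136, 0.001]
force: [-8.8, 1.1, 3.4]
grip_width: 1.0
finger_force: 4.3
```

Call:
carry_out(
  offset=[
    [0, 0, -2],
    [0, 0, 0],
    [0, 0, 0],
    [0, 0, 0],
    [0, 0, 0],
  ],
  spin=[0, 0, 0, 0, 0],
  claw=[0, 0, 0, 0, 0],
)

```text
t: 24.4
eef_pos: [484.6, 256.8, 90.0]
ee_rot: [-0.155, -3.136, 0.001]
force: [-9.7, 2.0, 4.1]
grip_width: 0.2
finger_force: 4.7
```

Call:
carry_out(
  offset=[
    [0, 0, -2],
    [0, 0, 0],
    [0, 0, 0],
    [0, 0, 0],
    [0, 0, 0],
  ],
  spin=[0, 0, 0, 0, 0],
  claw=[0, 0, 0, 0, 0],
)

```text
t: 25.02
eef_pos: [484.7, 256.9, 88.2]
ee_rot: [-0.154, -3.137, 0.001]
force: [-10.3, 1.0, 8.5]
grip_width: 0.4
finger_force: 6.8
```

Call:
carry_out(
  offset=[
    [0, 0, -2],
    [0, 0, 0],
    [0, 0, 0],
    [0, 0, 0],
    [0, 0, 0],
  ],
  spin=[0, 0, 0, 0, 0],
  claw=[0, 0, 0, 0, 0],
)

```text
t: 25.65
eef_pos: [484.7, 257.0, 86.4]
ee_rot: [-0.154, -3.137, 0.0]
force: [-11.9, 1.0, 11.6]
grip_width: 0.2
finger_force: 8.1
```

Call:
carry_out(
  offset=[
    [0, 0, -2],
    [0, 0, 0],
    [0, 0, 0],
    [0, 0, 0],
    [0, 0, 0],
  ],
  spin=[0, 0, 0, 0, 0],
  claw=[0, 0, 0, 0, 0],
)

```text
t: 26.28
eef_pos: [484.7, 257.1, 84.5]
ee_rot: [-0.154, -3.137, 0.0]
force: [-12.6, 1.7, 14.2]
grip_width: 0.3
finger_force: 9.3
```

Call:
carry_out(
  offset=[
    [0, 0, -1.5],
    [0, 0, 0],
    [0, 0, 0],
    [0, 0, 0],
    [0, 0, 0],
  ],
  spin=[0, 0, 0, 0, 0],
  claw=[0, 0, 0, 0, 0],
)

```text
t: 26.9
eef_pos: [484.8, 257.1, 83.1]
ee_rot: [-0.154, -3.137, 0.0]
force: [-14.7, 2.7, 17.3]
grip_width: 0.4
finger_force: 10.3
```

Call:
carry_out(
  offset=[
    [0, 0, -1],
    [0, 0, 0],
    [0, 0, 0],
    [0, 0, 0],
    [0, 0, 0],
  ],
  spin=[0, 0, 0, 0, 0],
  claw=[0, 0, 0, 0, 0],
)

```text
t: 27.52
eef_pos: [484.8, 257.1, 82.2]
ee_rot: [-0.154, -3.137, 0.0]
force: [-15.0, 1.6, 18.4]
grip_width: 0.2
finger_force: 11.2
```

Call:
carry_out(
  offset=[
    [0, 0, -1],
    [0, 0, 0],
    [0, 0, 0],
    [0, 0, 0],
    [0, 0, 0],
  ],
  spin=[0, 0, 0, 0, 0],
  claw=[0, 0, 0, 0, 0],
)

```text
t: 28.15
eef_pos: [484.9, 257.2, 81.6]
ee_rot: [-0.154, -3.137, 0.0]
force: [-17.8, -0.4, 26.1]
grip_width: 0.3
finger_force: 15.2
```

Call:
carry_out(
  offset=[
    [0, 0, -0.7],
    [0, 0, 0],
    [0, 0, 0],
    [0, 0, 0],
    [0, 0, 0],
  ],
  spin=[0, 0, 0, 0, 0],
  claw=[0, 0, 0, 0, 0],
)

```text
t: 28.78
eef_pos: [484.9, 257.3, 81.3]
ee_rot: [-0.154, -3.137, 0.0]
force: [-21.0, -1.2, 33.3]
grip_width: 0.3
finger_force: 18.7
```

Hard stop reached: the force jumps while z stalls at about 81.5, and it has been held for about 1 s. I'll release and retreat.

Call:
carry_out(
  offset=[
    [0, 0, 0.7],
    [0, 0, 4],
    [-0.5, 0, 6],
    [-6, 0.5, 10],
    [-15, 1, 15],
  ],
  spin=[0, 0, 0, 0, 0],
  claw=[0, 0, 0, 0, 0],
)

```text
t: 29.4
eef_pos: [464.1, 258.5, 116.3]
ee_rot: [0.155, 3.137, 0.0]
force: [-0.0, 0.3, -1.0]
grip_width: 0.5
finger_force: 0.0
```

Call:
carry_out(
  offset=[
    [-10, 0, 40],
    [-10, 0, 40],
    [-10, 20, 40],
    [0, 40, 0],
    [0, 40, 0],
  ],
  spin=[0, 0, 0, 0, 0],
  claw=[0, 0, 0, 0, 0],
)

```text
t: 30.02
eef_pos: [434.1, 359.8, 237.1]
ee_rot: [0.155, 3.136, 0.003]
force: [0.6, -0.4, -0.3]
grip_width: 0.5
finger_force: 0.0
```

```bash
python3 chk.py
python3 - <<'E'
from h import *
p=np.load('side.npz')['p'];a=p[180:220,215:275,::-1];b=p[175:255,285:345,::-1]
o=np.zeros((600,800,3),np.uint8);o[:233,:350]=cv2.resize(a,(350,233),interpolation=cv2.INTER_CUBIC);o[:,350:]=cv2.resize(b,(450,600),interpolation=cv2.INTER_CUBIC)
cv2.imwrite('pics/end.png',o);print(get_state()['force'])
E
```

```text
top catch px 53
-28 [35.7 41.  44.1] 6
-16 [24.5 33.2 37. ] 11
-4 [23.7 28.3 33.2] 17
8 [21.2 24.5 28.7] 4
20 [20.9 27.4 30.9] 3
32 [24.7 26.  27.3] 2
44 [24.1 25.4 26.3] 3
56 [26.  27.5 28.8] 4
68 [22.7 23.  24.3] 3
sink [ 6.47480069 58.64205578] [-21.79592007  26.79353595] 70
side catch px 56
-28 [42.5 44.4 45.8] 5
-16 [30.3 33.7 36.8] 6
-4 [25.7 28.7 31.4] 17
8 [17.7 21.  27.8] 3
20 [23.2 23.4 26.1] 3
32 [17.7 23.7 25.9] 6
44 [24.2 24.7 29.5] 3
56 [20.5 24.6 32.8] 6
68 [21.7 23.3 27.1] 3
sink [ 7.04954421 52.86714551] [-22.66407645   1.46808279] 26
[433.98939795 361.27246599 236.57561171]
[-0.57444351  0.22385745  0.02544509]
```

View pics/end.png

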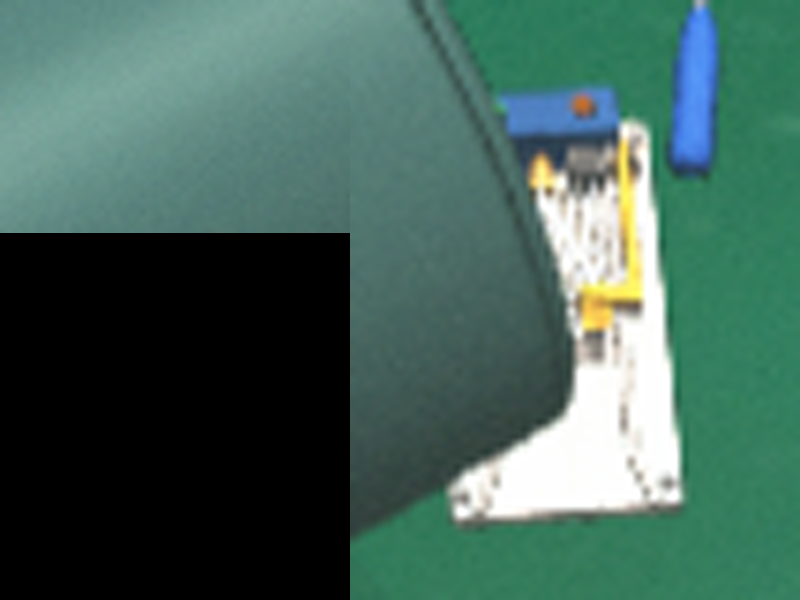

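The picture shows the closed catch at (600,305) behind the sink, with the probe pressed in, and the arm is clear. The button travelled about 6 mm along its axis to its hard stop, as predicted. Handing in.

```bash
python3 -c "from plant import close_job;print(close_job())"
```

```text
the job is handed in; nothing more can be done
None
```

I handed the job in at about 30 s: the heat sink is caught against the closed catch, and the button was pressed to its stop, held about 1 s and released. I judged the full press and release from force and travel, because the arm hid the button, and the hand-in returned no verdict.

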